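# Find the proud mosaic tile by touch, press it down and leave the weight on it

## Task

Seven identical blue tiles are freshly glued on the round mosaic board and one of them stands about 3 mm too high, which is hard to see. Take the brass press weight by its red handle, touch tile after tile lightly with its sprung rubber foot to feel which is the high one, then press the foot flat on that tile with about 10 N for about two seconds and leave the weight standing upright there, let go, while the glue sets. Never push with more than 20 N or knock the can, jar or paint tube away.

Things in the scene. Friction and masses are not known exactly. Their poses are not given: they have to be found in the camera images.
- board: Fixed round mosaic board, 200 mm across, on a low turntable; origin on the table under its middle, z up, its flat wooden face at 50 mm. It carries seven round blue ceramic tiles, 36 mm across, flat-topped, one in the middle and six around it at 60 mm. Six tile tops lie 52.6 to 53.3 mm above the table; the high one, a different one each time, 55.7 to 56.2 mm. Tiles and board do not yield.
- spot0 (a point): Point on the board's wooden face (50 mm above the table) under the middle of the centre tile.
- spot1 (a point): Same, under the middle of outer tile 1, 60 mm from the centre, at 0 degrees from the board's x axis.
- spot2 (a point): Same, under the middle of outer tile 2, 60 mm from the centre, at 60 degrees from the board's x axis.
- spot3 (a point): Same, under the middle of outer tile 3, 60 mm from the centre, at 120 degrees from the board's x axis.
- spot4 (a point): Same, under the middle of outer tile 4, 60 mm from the centre, at 180 degrees from the board's x axis.
- spot5 (a point): Same, under the middle of outer tile 5, 60 mm from the centre, at 240 degrees from the board's x axis.
- spot6 (a point): Same, under the middle of outer tile 6, 60 mm from the centre, at 300 degrees from the board's x axis.
- weight: Loose press weight, about 0.33 kg, 80 mm tall, standing on its coaster. Origin at the centre of the underside of its foot when that is fully out, z up. Sprung foot 28 mm across below, brass body 38 mm across from 16 to 36 mm, red square handle 20 x 20 mm (sides along the weight's x and y) from 36 to 80 mm; grip the handle at 60 mm.
- foot: Sprung rubber foot of the weight: a disc 28 mm across and 7 mm high on a short steel stem. Origin at the centre of its underside, z up. It slides up into the brass body by up to 7 mm: it begins to give at 4 N, then 2 N more for each mm (10 N at 3 mm, 18 N at the 7 mm stop).
- coaster: Fixed cork coaster, 76 mm across, 4 mm thick, on which the weight starts. Origin at the centre of its underside on the table.
- can: Drinks can, 56 mm across, 115 mm tall; bystander. Origin at the centre of its base.
- jar: Paint jar, 52 mm across, 60 mm tall; bystander. Origin at the centre of its base.
- tube: Yellow paint tube, lying, 115 x 34 x 20 mm; bystander. Origin under its cap end, the tube runs 100 mm along +x.

How it is judged:
By the outcome, as a careful person would: the job done as asked, in the order asked, and still so for the second after the job is handed in, with the robot touching nothing.
It also fails if it takes over 67 s, if anything falls off the work surface, if the arm or the gripper's body presses on something with over 40 N, if the wrist force passes 120 N, or if a joint passes its speed limit or range.

## Robot

A 6-joint arm with a two-finger parallel gripper is mounted at the origin on the work surface. World frame = base frame: x ahead of the robot, y to its left, z up, the work surface at z = 0. Lengths are in mm, angles in rad, forces in N, time in s.
With the tool pointing down it reaches from about 275 to 1000 mm from the base axis. Payload 8.4 kg.
Tool frame: the origin (TCP) lies midway between the tips of the shut fingers; the grasp point (between the pads) lies 19 mm behind it; z points along the fingers, y is the line along which they close (so a half turn about z gives the same grasp; the last joint's range is limited). The gripper opens to 85 mm and grips with 20 to 120 N. Pads are 22 mm wide; open, the fingers measure 114 mm over their backs; the gripper's body (76 mm by 85 mm) begins 54 mm behind the grasp point. The pads swing forward as they close: fully open they stand 13 mm farther back than shut.
Start: joints at [-1.169, 0.353, 1.633, -0, 1.155, -0.002], TCP at [245.571, -574.737, 201.481] pointing down, gripper open.
Joint ranges: [-2.63, 2.63], [-0.92, 2.1], [0.06, 2.66], [-1.3, 4.44], [0, 2.69], [-3.02, 3.02]. Speed limits (rad/s): [2.22, 2.22, 2.79, 3.14, 3.14, 3.14].

## Interface

Orientations are given as [roll, pitch, yaw] about the fixed x, y, z axes, in that order (R = Rz(yaw) Ry(pitch) Rx(roll)).
In Python, from rig import r gives the robot as it stands.
- The arm moves only by the shell command python3 -m inch 'ROWS' [OPENING] [FORCE]. ROWS is JSON, a list that holds one entry, the list of rows, each a list of 6 numbers: the shift along the tool's x, y, z scaled (see below), then the turn, a rotation vector about the tool's x, y, z scaled (see below). In form: [[[tx, ty, tz, wx, wy, wz], ...]]. A call has 1 to 8 rows; each row is the pose to reach, as a shift and turn from the pose commanded when the call began, along the tool's axes at that moment, turning the shorter way round; what a row does not reach only later rows make up. The controller multiplies each number of a shift by 20 cm and each number of a turn by pi rad. A row lasts 1/12 s, in which the tool goes at most 41.7 mm and 7.16 degrees, less where a joint would pass 70% of its speed; a pose out of reach is approached as far as the arm can. A call with a number of a shift or a turn outside -1 to 1 is refused whole. A call with a gripper value outside its range is refused whole. OPENING is the gripper's target within -1 to 1 (fully open at 1, half-way at 0, shut at -1), set as the call begins (- or left out, the last holds). The fingers move at their own pace and stop on an object; FORCE is the grip in N (left out, the last holds). Time passes only in rows, so rows that repeat a pose let the fingers close. It gives the time, the measured TCP pose, the force, the opening and the grip force at its end, in the units of the state.
- r.sense(): the state, without advancing time (a new reading comes with each control period).
- r.grab_frame(name): name is "scene" or "top" or "wrist"; returns the picture (420x560x3 uint8, red, green, blue); there is no depth.
- r.camera_info(name): a dict with "K" (3x3 intrinsics, pixels), "rvec" (rotation vector, rad) and "tvec" (3), from world to camera coordinates, as OpenCV has them; the wrist camera has in their place "mount" (4x4, takes a point from camera to tool coordinates, whose origin is the TCP and whose axes are the flange's). Camera axes: x right, y down, z forward; pixel columns grow to the right and rows downward; lengths in mm; the calibration is good to about 2 mm. A picture is of the moment at which its call begins: read the wrist's pose just before it. camera_info takes no time and is no camera call.
- r.sign_off(): hands the job in; it is judged then, once.
The state is a dict: "clock": time; "qpos": joint angles; "qvel": joint speeds; "joint_efforts": joint torques, N m; "eef_pos": TCP position; "tcp_rot": TCP orientation; "contact_force": force on the tool from outside, world axes, zero at the start; "wrist_torque": the same for the moment, N m; "opening": opening from 0.0 (shut) to 1.0 (fully open); "grasp_force": force on a finger pad.
Only numpy, scipy, OpenCV 4.12 (cv2) and the standard library are available. Lean on these libraries where they do the work, as an engineer would, in place of code of your own. Each camera call takes 0.05 s, during which the arm holds its last target. There are 200 camera calls.

## Working session

There is one attempt and no reset: what is moved stays moved. The work goes in short steps, Python scripts to look and compute and a shell command to move; the robot and the scene stay as the last step left them, time stands still between calls to the robot, and variables do not carry over. Pictures are saved under pics/ and viewed, at most 10 in all, crops included, and the job is handed in when it is done.

```bash
ls; mkdir -p pics; python3 - <<'E'
from rig import r
import cv2,numpy as np
s=r.sense();print(s)
for n in ["scene","top"]:
    cv2.imwrite(f"pics/{n}0.png",r.grab_frame(n)[:,:,::-1]);print(n,r.camera_info(n))
print(r.camera_info("wrist"))
E
```

```text
pics
{'clock': 0.0, 'qpos': array([-1.16940579e+00,  3.53610742e-01,  1.63411885e+00,  1.51790234e-05,
        1.15521005e+00, -2.38766671e-03]), 'qvel': array([ 0.00308064, -0.00107537,  0.0006768 ,  0.00082319,  0.00079148,
        0.00081919]), 'joint_efforts': array([ 3.12720447e-03, -6.05243254e+01, -3.42066658e+01,  3.14034141e-04,
        9.31287504e-03, -9.91664052e-06]), 'eef_pos': array([ 245.37295552, -574.26651259,  200.79161132]), 'tcp_rot': array([-3.14024570e+00, -1.70948360e-05,  4.03772051e-01]), 'contact_force': array([0.41594597, 1.28430477, 0.14410742]), 'wrist_torque': array([-0.04446863,  0.01046528,  0.01133338]), 'grasp_force': 0.0, 'opening': 0.9946627524505339}
scene {'K': array([[490.99265241,   0.        , 276.96738102],
       [  0.        , 490.99265241, 205.71824917],
       [  0.        ,   0.        ,   1.        ]]), 'rvec': array([ 1.0641261 ,  2.49421399, -0.94537367]), 'tvec': array([ 294.65262544, -243.97756614, 1519.99132001])}
top {'K': array([[482.6655041 ,   0.        , 274.33252033],
       [  0.        , 482.6655041 , 211.78330948],
       [  0.        ,   0.        ,   1.        ]]), 'rvec': array([ 2.15043695, -2.14980744,  0.150742  ]), 'tvec': array([ 46.04447978, 491.68313122, 970.59719653])}
{'K': array([[311.07040728,   0.        , 282.72761643],
       [  0.        , 311.07040728, 208.86113724],
       [  0.        ,   0.        ,   1.        ]]), 'mount': array([[-1.72553483e-03, -9.51782491e-01, -3.06768827e-01,
         7.84025015e+01],
       [ 9.99998496e-01, -1.58847113e-03, -6.96463288e-04,
        -8.05772293e-01],
       [ 1.75588138e-04, -3.06769567e-01,  9.51783800e-01,
        -1.72055934e+02],
       [ 0.00000000e+00,  0.00000000e+00,  0.00000000e+00,
         1.00000000e+00]])}
```

View pics/top0.png

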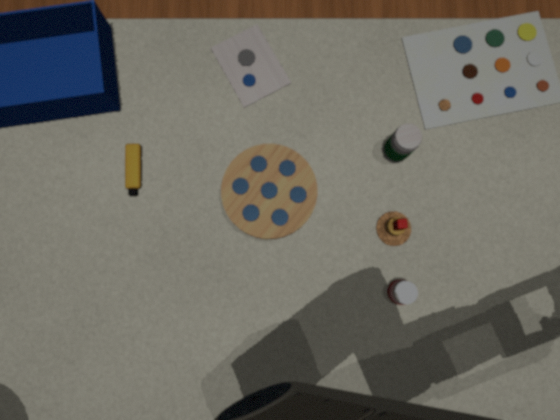

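View pics/scene0.png

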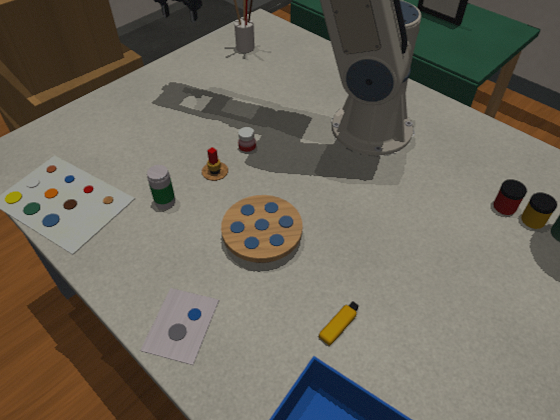

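The top view shows the board centre near (269,190) with seven tiles, the coaster at (394,228) and the red handle at (402,224). The can is at (402,142), the jar at (403,292) and the tube at (133,168). In the scene view the same objects stand upright and clear of each other.

```bash
cat > h.py <<'E'
from rig import r
import cv2,numpy as np
from scipy.spatial.transform import Rotation as Ro
def cam(n):
    i=r.camera_info(n);K=i["K"]
    if n=="wrist":
        s=r.sense();T=np.eye(4);T[:3,:3]=Ro.from_euler("xyz",s["tcp_rot"]).as_matrix();T[:3,3]=s["eef_pos"]
        W=T@i["mount"];return K,W[:3,:3],W[:3,3]
    R=cv2.Rodrigues(i["rvec"])[0];return K,R.T,-R.T@i["tvec"]
def unproj(c,uv,z):
    K,R,p=c;uv=np.atleast_2d(uv).astype(float)
    d=(R@np.linalg.inv(K)@np.c_[uv,np.ones(len(uv))].T).T
    return p+d*((z-p[2])/d[:,2])[:,None]
def blobs(im,lo,hi,amin=20):
    h=cv2.cvtColor(im,cv2.COLOR_RGB2HSV);m=cv2.inRange(h,lo,hi)
    n,l,st,c=cv2.connectedComponentsWithStats(m)
    return [(c[i],st[i],l==i) for i in range(1,n) if st[i,4]>=amin]
E
python3 - <<'E'
from h import *
np.set_printoptions(precision=1,suppress=True)
im=r.grab_frame("top");c=cam("top");print("cam",c[2])
T=[]
for b in blobs(im,(95,80,60),(125,255,255),60):
    u,v=b[0]
    if 215<u<325 and 140<v<245: p=unproj(c,b[0],53)[0];T.append(p);print("tile",b[0],b[1][4],p)
T=np.array(T);m=T.mean(0);print("mean",m,np.linalg.norm(T-m,axis=1),np.degrees(np.arctan2(*(T-m)[:,1::-1].T)))
for lo,hi in[((0,150,120),(6,255,255)),((172,150,120),(180,255,255))]:
  for b in blobs(im,lo,hi,10):
    if 380<b[0][0]<420 and 200<b[0][1]<250:print("red",b[0],b[1],unproj(c,b[0],84)[0])
print("coaster",unproj(c,[394,228],4),"can top",unproj(c,[407,137],115),"jar top",unproj(c,[406,292],60),"tube",unproj(c,[[133,192],[133,146]],10))
crop=cv2.resize(im[180:265,350:440],None,fx=6,fy=6,interpolation=cv2.INTER_CUBIC)
cv2.imwrite("pics/crop1.png",crop[:,:,::-1])
E
```

```text
cam [ 352.8   47.5 1029.2]
tile [258.3 163.5] 156 [590.   79.5  53. ]
tile [286.7 167.7] 157 [581.2  20.7  53. ]
tile [240.  185.6] 161 [543.5 116.9  53. ]
tile [268.6 190. ] 163 [534.3  58.1  53. ]
tile [297.6 194.3] 163 [525.4  -1.5  53. ]
tile [250.5 212.5] 164 [487.5  94.9  53. ]
tile [279.4 216.8] 165 [478.6  35.8  53. ]
mean [534.4  57.8  53. ] [59.7 59.7 59.8  0.3 60.  59.7 59.9] [  21.4  -38.4   81.2   98.2  -98.6  141.6 -158.5]
red [402.4 223.1] [399 220   8   8  56] [ 462.2 -206.2   84. ]
coaster [[ 461.  -209.4    4. ]] can top [[ 628.1 -213.1  115. ]] jar top [[ 327.6 -214.8   60. ]] tube [[537.7 349.1  10. ]
 [639.2 353.2  10. ]]
```

View pics/crop1.png

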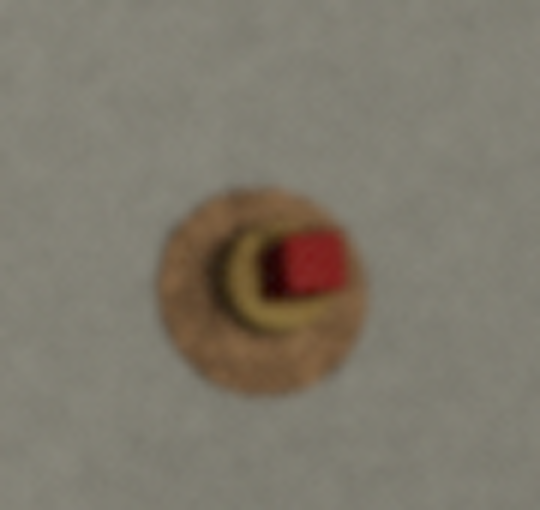

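Tiles fit a 60 mm ring about (534.4, 57.8), and the weight is near (462,-206), turned by a few degrees. Next I go over it for a close look.

```bash
cat >> h.py <<'E'
def plan(x,y,z,yaw=None):
    s=r.sense();R=Ro.from_euler("xyz",s["tcp_rot"]);y0=s["tcp_rot"][2]
    G=Ro.from_euler("xyz",[np.pi,0,y0 if yaw is None else yaw])
    print("rows:",np.round(R.inv().apply(np.array([x,y,z])-s["eef_pos"])/200,4),np.round((R.inv()*G).as_rotvec()/np.pi,4))
E
python3 -m inch '[[[0.86,-0.63,0,0,0,0.042],[0.86,-0.63,0,0,0,0.042],[0.86,-0.63,0,0,0,0.042],[0.86,-0.63,0,0,0,0.042],[0.86,-0.63,0,0,0,0.042],[0.86,-0.63,0,0,0,0.042],[0.86,-0.63,0,0,0,0.042]]]'
python3 -c "
from h import *
plan(455,-207,190,0.14)"
```

```text
clock: 0.73
eef_pos: [355.2, -389.2, 201.5]
tcp_rot: [-3.141, -0.0, 0.275]
contact_force: [-0.4, -0.5, 0.1]
opening: 1.003
grasp_force: 0.0
rows: [ 0.7277 -0.7412  0.0578] [-0.0001 -0.      0.0431]
```

```bash
python3 -m inch '[[[0.73,-0.74,0.055,0,0,0.043],[0.73,-0.74,0.055,0,0,0.043],[0.73,-0.74,0.055,0,0,0.043],[0.73,-0.74,0.055,0,0,0.043],[0.73,-0.74,0.055,0,0,0.043],[0.73,-0.74,0.055,0,0,0.043],[0.73,-0.74,0.055,0,0,0.043],[0.73,-0.74,0.055,0,0,0.043]]]'
python3 - <<'E'
from h import *
np.set_printoptions(precision=2,suppress=True)
s=r.sense();print(s["eef_pos"],s["tcp_rot"],s["qpos"])
c=cam("wrist");im=r.grab_frame("wrist");cv2.imwrite("pics/w1.png",im[:,:,::-1])
for lo,hi in[((0,130,60),(6,255,255)),((172,130,60),(180,255,255))]:
  for b in blobs(im,lo,hi,150):
    cnt=max(cv2.findContours(b[2].astype(np.uint8),0,1)[0],key=cv2.contourArea)[:,0]
    rc=cv2.minAreaRect(unproj(c,cnt,84)[:,:2].astype(np.float32))
    print("red",b[0],b[1],unproj(c,b[0],84)[0],rc)
E
```

```text
clock: 1.4
eef_pos: [455.0, -210.5, 190.4]
tcp_rot: [3.141, 0.001, 0.137]
contact_force: [0.2, -1.1, -0.7]
opening: 1.0
grasp_force: 0.0
[ 455.01 -210.53  190.38] [3.14 0.   0.14] [-0.44  0.17  1.9  -0.    1.06  1.  ]
red [279.56 184.98] [269 171  21  28 451] [ 465.8  -205.27   84.  ] ((466.3410339355469, -205.0479736328125), (25.248876571655273, 17.796218872070312), 3.5174474716186523)
```

View pics/w1.png

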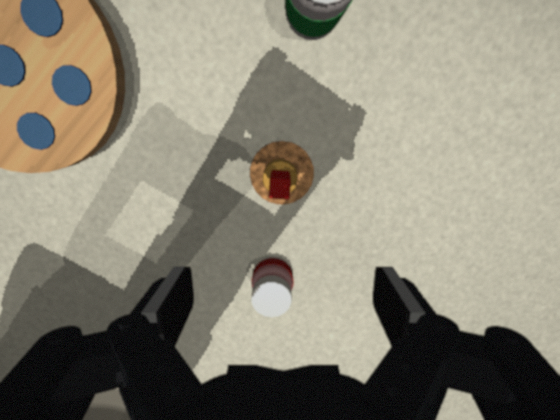

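The wrist view shows the coaster at (281,173), with the handle's bright top near (280,189) above its dark +x side. I'll separate the top face by brightness.

```bash
python3 - <<'E'
from h import *
np.set_printoptions(precision=2,suppress=True,linewidth=200)
c=cam("wrist");im=r.grab_frame("wrist")
h=cv2.cvtColor(im,cv2.COLOR_RGB2HSV);print(im[166:204:2,264:296:2,0])
for t in (90,):
  for hue in((0,130,t),(6,255,255)),((172,130,t),(180,255,255)):
    for b in blobs(im,*hue,60):
      cnt=max(cv2.findContours(b[2].astype(np.uint8),0,1)[0],key=cv2.contourArea)[:,0]
      print(b[0],b[1],unproj(c,b[0],84)[0],cv2.minAreaRect(unproj(c,cnt,84)[:,:2].astype(np.float32)))
w=blobs(im,(8,60,40),(20,255,255),300)
for b in w:
  if abs(b[0][0]-281)<30: print("cork",b[0],b[1],unproj(c,[b[1][0]+b[1][2]/2,b[1][1]+b[1][3]/2],4)[0])
g=cv2.resize(im[130:220,230:330],None,fx=6,fy=6,interpolation=cv2.INTER_CUBIC);cv2.imwrite("pics/w1c.png",g[:,:,::-1])
E
```

```text
[[112  75  88  90  90 112 121 123 123 121 124 114 115 114  89  78]
 [110  84  91  92  88  91 109 118 119 121 109  98  98 114 111  82]
 [ 96  88  89  84  72  71  72  75  79  84  79  78  80  93  93  81]
 [115  93  90  76  66  63  65  64  67  66  68  64  66  81  89  86]
 [168 122  91  69  65  65  68  65  66  65  65  66  64  81  90  88]
 [191 183 121  73  65  67  67  65  66  68  67  67  65  81  88  89]
 [194 196 165  89  77  75  76  76  76  75  72  75  73  78  89  88]
 [189 194 164  92  87  85  86  85  87  85  85  85  82  80  87  89]
 [183 194 158  89  86  87  85  85  86  85  87  82  84  82  87  86]
 [174 198 153  86  86  87  88  86  85  84  86  87  88  84  92 119]
 [163 185 146  88  87  86  85  84  83  82  90 101 105 137 157 146]
 [177 169 134  86  85  85  87  85  85  84  83  86  91 160 177 130]
 [176 156 121  86  86  85  86  84  85  86  89  83  87 142 132 114]
 [155 141 109  81  83  87  85  83  85  84  82  86  87 122 104 112]
 [169 156 113  86  85  86  82  86  85  83  85  83  82 104 113 118]
 [194 172 137 128  92  85  84  83  83  84  87  98  90 108 117 115]
 [193 179 160 161 137 121 124 117 115 115 113 106 107 119 121 104]
 [187 173 176 180 166 160 167 171 174 174 153 108 112 120 115 100]
 [191 185 188 185 174 168 167 164 171 159 124  98 113 118 114 109]]
cork [281.4  169.71] [ 249  140   65   65 2749] [ 461.54 -207.8     4.  ]
```

View pics/w1c.png

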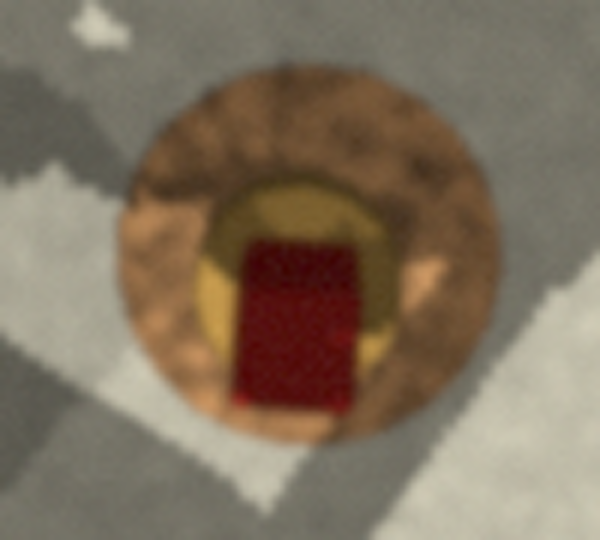

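The crop's top-face corners are about (243,287), (359,289), (353,410) and (232,402), so the handle is nearly square to the gripper.

```bash
python3 - <<'E'
from h import *
np.set_printoptions(precision=2,suppress=True)
c=cam("wrist")
q=np.array([[243,287],[359,289],[353,410],[232,402]])/6+[230,130]-[.4,.4]
p=unproj(c,q,84)[:,:2];print(p,p.mean(0))
for a,b in((0,1),(3,2)):d=p[b]-p[a];print(np.hypot(*d),np.degrees(np.arctan2(d[1],d[0]))+90)
for a,b in((3,0),(2,1)):d=p[b]-p[a];print(np.hypot(*d),np.degrees(np.arctan2(d[1],d[0])))
m=p.mean(0); plan(m[0],m[1],110,np.radians(6)); plan(m[0],m[1],45,np.radians(6))
E
```

```text
[[ 471.26 -196.44]
 [ 473.3  -213.94]
 [ 454.26 -215.68]
 [ 453.05 -196.94]] [ 462.97 -205.75]
17.617600276211984 6.637936354203148
18.78413928970463 3.712670906694072
18.218806120630287 1.5742794751231095
19.112001355067925 5.240854482546353
rows: [ 0.05 -0.02  0.4 ] [0.   0.   0.01]
rows: [ 0.05 -0.02  0.73] [0.   0.   0.01]
```

```bash
python3 -m inch '[[[0.045,-0.02,0.2,0,0,0.018],[0.045,-0.02,0.4,0,0,0.018],[0.045,-0.02,0.4,0,0,0.018],[0.045,-0.02,0.4,0,0,0.018],[0.045,-0.02,0.4,0,0,0.018]]]'
python3 -c "
from h import *
plan(462.7,-205.9,45.5,0.079)"
```

```text
clock: 1.92
eef_pos: [463.8, -205.6, 111.9]
tcp_rot: [3.141, -0.001, 0.079]
contact_force: [0.3, -1.1, 0.9]
opening: 0.999
grasp_force: 0.0
rows: [-0.0056  0.0009  0.3319] [ 0.0001 -0.0002  0.    ]
```

```bash
python3 -m inch '[[[-0.005,0,0.15,0,0,0],[-0.005,0,0.3,0,0,0],[-0.005,0,0.33,0,0,0],[-0.005,0,0.33,0,0,0],[-0.005,0,0.33,0,0,0]]]' && python3 -m inch '[[[0,0,0,0,0,0],[0,0,0,0,0,0],[0,0,0,0,0,0],[0,0,0,0,0,0],[0,0,0,0,0,0],[0,0,0,0,0,0],[0,0,0,0,0,0],[0,0,0,0,0,0]]]' -0.7 60
```

```text
clock: 2.33
eef_pos: [463.5, -205.1, 46.3]
tcp_rot: [3.141, -0.002, 0.08]
contact_force: [-0.2, -0.4, 0.1]
opening: 1.002
grasp_force: 0.0
clock: 3.0
eef_pos: [462.7, -204.6, 44.6]
tcp_rot: [3.141, -0.0, 0.08]
contact_force: [-0.3, -0.7, 2.7]
opening: 0.21
grasp_force: 60.8
```

```bash
python3 -m inch '[[[0,0,-0.1,0,0,0],[0,0,-0.25,0,0,0],[0,0,-0.4,0,0,0],[0,0,-0.4,0,0,0],[0,0,-0.4,0,0,0]]]'
python3 -c "
from h import *
plan(525.4,-1.5,115,0.079)"
```

```text
clock: 3.42
eef_pos: [463.2, -204.7, 125.4]
tcp_rot: [3.14, -0.002, 0.08]
contact_force: [-0.2, -0.1, -4.2]
opening: 0.209
grasp_force: 60.1
rows: [ 0.3913 -0.9878  0.0517] [ 0.0004 -0.0007  0.0004]
```

```bash
python3 -m inch '[[[0.06,-0.16,0,0,0,0],[0.14,-0.35,0,0,0,0],[0.22,-0.54,0,0,0,0],[0.29,-0.73,0,0,0,0],[0.35,-0.88,0.02,0,0,0],[0.39,-0.98,0.05,0,0,0],[0.39,-0.988,0.05,0,0,0],[0.39,-0.988,0.05,0,0,0]]]'
python3 - <<'E'
from h import *
np.set_printoptions(precision=2,suppress=True)
print(r.sense()["eef_pos"]);cv2.imwrite("pics/w2.png",r.grab_frame("wrist")[:,:,::-1])
plan(525.4,-1.5,100,0.079)
E
```

```text
clock: 4.08
eef_pos: [522.7, -0.0, 112.3]
tcp_rot: [-3.141, 0.004, 0.083]
contact_force: [0.2, -0.7, -3.4]
opening: 0.212
grasp_force: 60.4
[522.74  -0.05 112.27]
rows: [0.01 0.   0.06] [-0.  0.  0.]
```

View pics/w2.png

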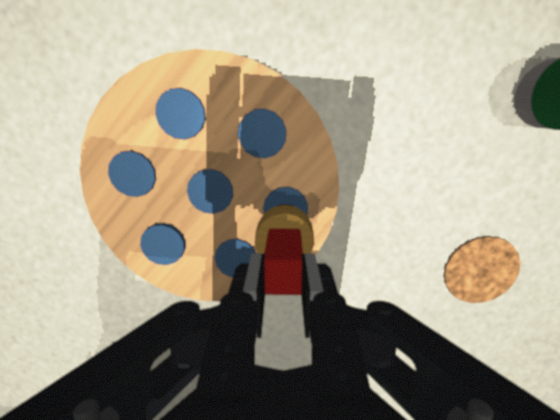

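The wrist view shows the weight upright in the grip, its brass body at (285,232) just above the right-hand tile at (285,205). I'll cross-check the tile positions from here before probing.

```bash
python3 -m inch '[[[0.01,0.005,0.05,0,-0.001,0],[0.01,0.005,0.05,0,-0.001,0],[0.01,0.005,0.05,0,-0.001,0]]]'
python3 - <<'E'
from h import *
np.set_printoptions(precision=2,suppress=True)
c=cam("wrist");print(r.sense()["eef_pos"])
for b in blobs(r.grab_frame("wrist"),(95,80,40),(125,255,255),700):
    print(b[0],b[1][4],unproj(c,b[0],53)[0])
plan(525.4,-1.5,96.5,0.079)
E
```

```text
clock: 4.38
eef_pos: [525.7, -3.1, 103.5]
tcp_rot: [-3.142, 0.005, 0.079]
contact_force: [-0.7, 0.5, -3.3]
opening: 0.211
grasp_force: 60.3
[525.7   -3.11 103.53]
[171.23 117.84] 1951 [591.39  79.55  53.  ]
[256.08 137.85] 1814 [582.44  20.86  53.  ]
[122.06 179.89] 1637 [544.93 116.8   53.  ]
[203.   197.62] 1527 [535.98  57.98  53.  ]
[154.83 251.73] 1390 [488.62  95.9   53.  ]
[226.9  263.68] 909 [482.46  39.12  53.  ]
rows: [-0.   -0.01  0.04] [-0.  0. -0.]
```

```bash
sed -i 's/np.round(\(R.inv().apply.*200\),4)/np.array2string(\1,precision=4)/' h.py; python3 -m inch '[[[0,-0.008,0.025,0,0,0],[0,-0.008,0.03,0,0,0],[0,-0.008,0.03,0,0,0],[0,-0.008,0.03,0,0,0]]]'; python3 -m inch '[[[0,0,0.005,0,0,0],[0,0,0.005,0,0,0],[0,0,0.005,0,0,0]]]'
```

```text
clock: 4.77
eef_pos: [526.2, -0.5, 98.4]
tcp_rot: [-3.142, 0.003, 0.08]
contact_force: [-0.6, 0.2, -3.6]
opening: 0.207
grasp_force: 60.4
clock: 5.02
eef_pos: [526.4, -0.4, 97.5]
tcp_rot: [3.142, 0.003, 0.08]
contact_force: [-0.1, 0.7, -3.6]
opening: 0.211
grasp_force: 60.4
```

```bash
python3 -m inch '[[[0,0,0.005,0,0,0],[0,0,0.005,0,0,0],[0,0,0.005,0,0,0]]]'; python3 -m inch '[[[0,0,0.005,0,0,0],[0,0,0.005,0,0,0],[0,0,0.005,0,0,0]]]'; python3 -m inch '[[[0,0,0.005,0,0,0],[0,0,0.005,0,0,0],[0,0,0.005,0,0,0]]]'
```

```text
clock: 5.27
eef_pos: [526.3, -0.4, 96.5]
tcp_rot: [-3.142, 0.003, 0.08]
contact_force: [-0.4, 0.2, -4.0]
opening: 0.209
grasp_force: 60.4
clock: 5.52
eef_pos: [526.3, -0.4, 95.4]
tcp_rot: [-3.142, 0.003, 0.08]
contact_force: [-0.4, -0.7, -3.5]
opening: 0.208
grasp_force: 60.4
clock: 5.77
eef_pos: [526.4, -0.4, 94.5]
tcp_rot: [3.142, 0.003, 0.08]
contact_force: [0.1, 1.0, -3.7]
opening: 0.211
grasp_force: 60.4
```

```bash
python3 -m inch '[[[0,0,0.004,0,0,0],[0,0,0.004,0,0,0],[0,0,0.004,0,0,0]]]'; python3 -m inch '[[[0,0,0.003,0,0,0],[0,0,0.003,0,0,0],[0,0,0.003,0,0,0]]]'
```

```text
clock: 6.02
eef_pos: [526.6, -0.5, 94.0]
tcp_rot: [3.142, 0.003, 0.08]
contact_force: [-0.4, 0.2, 1.9]
opening: 0.209
grasp_force: 61.0
clock: 6.27
eef_pos: [526.6, -0.5, 93.3]
tcp_rot: [3.142, 0.003, 0.08]
contact_force: [-0.1, -0.5, 1.7]
opening: 0.208
grasp_force: 61.1
```

Tile at (526,-1.5) first touches at TCP z of about 94.1, which fits a normal height. A high tile would touch near 97, so I'll hop on with a check at 96 and then a light touch at about 93.6.

```bash
python3 -m inch '[[[0,0,-0.035,0,0,0],[-0.06,-0.05,-0.035,0,0,0],[-0.15,-0.14,-0.035,0,0,0],[-0.221,-0.201,-0.035,0,0,0],[-0.221,-0.201,-0.035,0,0,0],[-0.221,-0.201,-0.035,0,0,0],[-0.221,-0.201,-0.035,0,0,0]]]'; python3 -c "
from h import *
plan(479.3,36,96,0.079)"
```

```text
clock: 6.85
eef_pos: [479.6, 36.0, 100.5]
tcp_rot: [3.141, 0.002, 0.081]
contact_force: [0.8, -0.1, -3.2]
opening: 0.211
grasp_force: 60.4
rows: [-0.0016  0.0001  0.0224] [0.     0.0008 0.0005]
```

Accurate. Now check at 96, then touch.

```bash
python3 -m inch '[[[0,0,0.015,0,0,0],[0,0,0.022,0,0,0],[0,0,0.022,0,0,0],[0,0,0.022,0,0,0]]]'; python3 -m inch '[[[0,0,0.006,0,0,0],[0,0,0.012,0,0,0],[0,0,0.012,0,0,0],[0,0,0.012,0,0,0]]]'; python3 -c "
from h import *
s=r.sense();print(s['eef_pos'],s['contact_force']);plan(535.1,57.9,100.5,0.079)"
```

```text
clock: 7.18
eef_pos: [479.1, 35.8, 95.5]
tcp_rot: [3.142, 0.004, 0.08]
contact_force: [0.7, 0.3, -4.1]
opening: 0.21
grasp_force: 60.4
clock: 7.52
eef_pos: [479.4, 36.0, 93.7]
tcp_rot: [3.141, 0.003, 0.08]
contact_force: [0.2, -0.9, 0.5]
opening: 0.212
grasp_force: 61.0
[479.4173539  35.9890809  93.7056593] [ 0.22270515 -0.90003134  0.50851739]
rows: [ 0.2862 -0.0869 -0.0347] [0.0001 0.0008 0.0004]
```

```bash
python3 -m inch '[[[0,0,-0.035,0,0,0],[0.08,-0.025,-0.035,0,0,0],[0.2,-0.06,-0.035,0,0,0],[0.286,-0.087,-0.035,0,0,0],[0.286,-0.087,-0.035,0,0,0],[0.286,-0.087,-0.035,0,0,0],[0.286,-0.087,-0.035,0,0,0]]]'; python3 -m inch '[[[0,0,0.015,0,0,0],[0,0,0.022,0,0,0],[0,0,0.022,0,0,0],[0,0,0.022,0,0,0]]]'
```

```text
clock: 8.1
eef_pos: [533.7, 57.9, 100.0]
tcp_rot: [3.142, 0.005, 0.08]
contact_force: [-0.2, -0.6, -4.8]
opening: 0.214
grasp_force: 60.4
clock: 8.43
eef_pos: [534.2, 57.9, 95.7]
tcp_rot: [3.142, 0.004, 0.08]
contact_force: [0.7, -0.5, -4.6]
opening: 0.215
grasp_force: 60.4
```

```bash
python3 -m inch '[[[0,0,0.006,0,0,0],[0,0,0.012,0,0,0],[0,0,0.012,0,0,0],[0,0,0.012,0,0,0]]]'; python3 -c "
from h import *
plan(581.8,20.8,100.5,0.079)"
```

```text
clock: 8.77
eef_pos: [535.0, 58.0, 93.8]
tcp_rot: [3.141, 0.002, 0.08]
contact_force: [-1.3, -1.8, 1.7]
opening: 0.209
grasp_force: 61.1
rows: [ 0.2182  0.204  -0.0338] [0.     0.0008 0.0004]
```

Centre is normal. Next is the tile at (581.8, 20.8).

```bash
python3 -m inch '[[[0,0,-0.034,0,0,0],[0.06,0.055,-0.034,0,0,0],[0.15,0.14,-0.034,0,0,0],[0.218,0.204,-0.034,0,0,0],[0.218,0.204,-0.034,0,0,0],[0.218,0.204,-0.034,0,0,0],[0.218,0.204,-0.034,0,0,0]]]'; python3 -m inch '[[[0,0,0.015,0,0,0],[0,0,0.022,0,0,0],[0,0,0.022,0,0,0],[0,0,0.022,0,0,0]]]'
```

```text
clock: 9.35
eef_pos: [580.6, 21.0, 99.8]
tcp_rot: [-3.141, 0.004, 0.08]
contact_force: [-0.4, -0.4, -3.7]
opening: 0.208
grasp_force: 60.4
clock: 9.68
eef_pos: [581.0, 21.1, 95.5]
tcp_rot: [-3.142, 0.004, 0.081]
contact_force: [0.5, -0.6, -3.4]
opening: 0.206
grasp_force: 60.4
```

```bash
python3 -m inch '[[[0,0,0.006,0,0,0],[0,0,0.012,0,0,0],[0,0,0.012,0,0,0],[0,0,0.012,0,0,0]]]'; python3 -c "
from h import *
plan(590.7,79.5,100.5,0.079)"
```

```text
clock: 10.02
eef_pos: [581.7, 20.9, 93.7]
tcp_rot: [-3.142, 0.003, 0.08]
contact_force: [-0.6, 0.0, 1.6]
opening: 0.207
grasp_force: 61.1
rows: [ 0.0682 -0.2885 -0.0339] [-0.      0.0008  0.0004]
```

Normal. Next is (590.7, 79.5).

```bash
python3 -m inch '[[[0,0,-0.034,0,0,0],[0.02,-0.08,-0.034,0,0,0],[0.05,-0.2,-0.034,0,0,0],[0.068,-0.288,-0.034,0,0,0],[0.068,-0.288,-0.034,0,0,0],[0.068,-0.288,-0.034,0,0,0],[0.068,-0.288,-0.034,0,0,0]]]'; python3 -m inch '[[[0,0,0.015,0,0,0],[0,0,0.022,0,0,0],[0,0,0.022,0,0,0],[0,0,0.022,0,0,0]]]'
```

```text
clock: 10.6
eef_pos: [590.0, 79.0, 100.0]
tcp_rot: [3.141, 0.004, 0.081]
contact_force: [0.3, -0.3, -4.2]
opening: 0.215
grasp_force: 60.4
clock: 10.93
eef_pos: [590.1, 78.8, 95.4]
tcp_rot: [3.142, 0.004, 0.079]
contact_force: [0.4, -0.3, -2.8]
opening: 0.209
grasp_force: 60.4
```

```bash
python3 -m inch '[[[0,0,0.006,0,0,0],[0,0,0.012,0,0,0],[0,0,0.012,0,0,0],[0,0,0.012,0,0,0]]]'; python3 -c "
from h import *
plan(544.2,116.8,100.5,0.079)"
```

```text
clock: 11.27
eef_pos: [590.7, 79.2, 93.7]
tcp_rot: [3.141, 0.002, 0.08]
contact_force: [0.2, -1.3, 2.2]
opening: 0.205
grasp_force: 61.0
rows: [-0.2169 -0.2061 -0.0334] [0.0001 0.0008 0.0004]
```

Normal (5.5 N at 93.7). Next is (544.2, 116.8).

```bash
python3 -m inch '[[[0,0,-0.034,0,0,0],[-0.06,-0.055,-0.034,0,0,0],[-0.15,-0.14,-0.034,0,0,0],[-0.217,-0.206,-0.034,0,0,0],[-0.217,-0.206,-0.034,0,0,0],[-0.217,-0.206,-0.034,0,0,0],[-0.217,-0.206,-0.034,0,0,0]]]'; python3 -m inch '[[[0,0,0.015,0,0,0],[0,0,0.022,0,0,0],[0,0,0.022,0,0,0],[0,0,0.022,0,0,0]]]'
```

```text
clock: 11.85
eef_pos: [544.5, 117.0, 100.6]
tcp_rot: [-3.142, 0.002, 0.081]
contact_force: [0.7, 0.0, -3.8]
opening: 0.211
grasp_force: 60.4
clock: 12.18
eef_pos: [543.9, 116.6, 95.5]
tcp_rot: [3.142, 0.004, 0.08]
contact_force: [0.1, -1.0, -3.7]
opening: 0.211
grasp_force: 60.4
```

```bash
python3 -m inch '[[[0,0,0.006,0,0,0],[0,0,0.012,0,0,0],[0,0,0.012,0,0,0],[0,0,0.012,0,0,0]]]'; python3 -c "
from h import *
plan(488.1,95.4,100.5,0.079)"
```

```text
clock: 12.52
eef_pos: [544.2, 116.9, 93.8]
tcp_rot: [3.141, 0.002, 0.08]
contact_force: [0.2, -1.9, 2.2]
opening: 0.211
grasp_force: 61.1
rows: [-0.2883  0.0845 -0.0328] [0.     0.0008 0.0004]
```

Normal as well. The last one is (488.1, 95.4), checked at 96 only.

```bash
python3 -m inch '[[[0,0,-0.034,0,0,0],[-0.08,0.02,-0.034,0,0,0],[-0.2,0.055,-0.034,0,0,0],[-0.288,0.085,-0.034,0,0,0],[-0.288,0.085,-0.034,0,0,0],[-0.288,0.085,-0.034,0,0,0],[-0.288,0.085,-0.034,0,0,0]]]'; python3 -m inch '[[[0,0,0.01,0,0,0],[0,0,0.019,0,0,0],[0,0,0.019,0,0,0],[0,0,0.019,0,0,0]]]'
```

```text
clock: 13.1
eef_pos: [488.6, 95.7, 100.9]
tcp_rot: [-3.141, 0.002, 0.08]
contact_force: [0.6, -0.4, -4.0]
opening: 0.21
grasp_force: 60.4
clock: 13.43
eef_pos: [488.6, 95.6, 96.8]
tcp_rot: [-3.141, 0.002, 0.08]
contact_force: [-0.3, -0.2, 1.9]
opening: 0.211
grasp_force: 61.0
```

Contact at 96.8, about 3 mm earlier than on the other six, so this is the high tile. The reading should be about +6.5 N for 10 N on the foot, because the weight itself hangs at -3.5 N.

```bash
python3 -m inch '[[[0,0,0.004,0,0,0],[0,0,0.008,0,0,0],[0,0,0.011,0,0,0],[0,0,0.011,0,0,0],[0,0,0.011,0,0,0]]]'
```

```text
clock: 13.85
eef_pos: [488.4, 95.5, 94.8]
tcp_rot: [-3.141, 0.002, 0.08]
contact_force: [1.4, -0.2, 5.2]
opening: 0.211
grasp_force: 61.5
```

```bash
python3 -m inch '[[[0,0,0.003,0,0,0],[0,0,0.003,0,0,0],[0,0,0.003,0,0,0],[0,0,0.003,0,0,0],[0,0,0.003,0,0,0],[0,0,0.003,0,0,0],[0,0,0.003,0,0,0],[0,0,0.003,0,0,0]]]';for i in 1 2; do python3 -c "
from h import *
s=r.sense();print(s['contact_force'],s['wrist_torque'],s['eef_pos'])"; python3 -m inch '[[[0,0,0,0,0,0],[0,0,0,0,0,0],[0,0,0,0,0,0],[0,0,0,0,0,0],[0,0,0,0,0,0],[0,0,0,0,0,0],[0,0,0,0,0,0],[0,0,0,0,0,0]]]'; done
```

```text
clock: 14.52
eef_pos: [488.5, 95.5, 94.3]
tcp_rot: [-3.141, 0.002, 0.08]
contact_force: [0.8, -0.2, 6.3]
opening: 0.209
grasp_force: 61.6
[ 0.80124774 -0.22709087  6.25788568] [ 0.04840655 -0.18493066 -0.01804682] [488.46138976  95.46888564  94.29708046]
clock: 15.18
eef_pos: [488.5, 95.5, 94.3]
tcp_rot: [-3.141, 0.002, 0.08]
contact_force: [0.9, -0.7, 6.0]
opening: 0.209
grasp_force: 61.6
[ 0.92900893 -0.65847358  5.9768368 ] [ 0.03667683 -0.24773978  0.00169939] [488.50271981  95.50301631  94.33548101]
clock: 15.85
eef_pos: [488.5, 95.5, 94.3]
tcp_rot: [-3.141, 0.002, 0.08]
contact_force: [0.8, -0.7, 6.6]
opening: 0.207
grasp_force: 61.6
```

Held at about 10 N for 2 s. Now I ease off to just standing weight before releasing.

```bash
python3 -m inch '[[[0,0,0,0,0,0],[0,0,0,0,0,0],[0,0,-0.004,0,0,0],[0,0,-0.008,0,0,0],[0,0,-0.012,0,0,0],[0,0,-0.012,0,0,0],[0,0,-0.012,0,0,0]]]'; python3 -m inch '[[[0,0,-0.0015,0,0,0],[0,0,-0.0015,0,0,0],[0,0,-0.0015,0,0,0]]]'
```

```text
clock: 16.43
eef_pos: [488.0, 95.5, 96.3]
tcp_rot: [-3.141, 0.003, 0.08]
contact_force: [2.1, 0.3, 3.0]
opening: 0.211
grasp_force: 61.1
clock: 16.68
eef_pos: [487.8, 95.4, 96.4]
tcp_rot: [-3.142, 0.003, 0.08]
contact_force: [2.2, 1.3, 2.5]
opening: 0.213
grasp_force: 61.1
```

```bash
python3 -m inch '[[[0,0,-0.0015,0,0,0],[0,0,-0.0015,0,0,0],[0,0,-0.0015,0,0,0]]]'; python3 -m inch '[[[0,0,-0.001,0,0,0],[0,0,-0.001,0,0,0],[0,0,-0.001,0,0,0]]]'
```

```text
clock: 16.93
eef_pos: [487.8, 95.4, 96.8]
tcp_rot: [-3.142, 0.003, 0.08]
contact_force: [2.2, 0.5, 0.7]
opening: 0.207
grasp_force: 61.0
clock: 17.18
eef_pos: [487.7, 95.4, 97.0]
tcp_rot: [-3.142, 0.003, 0.08]
contact_force: [3.0, 1.2, 0.3]
opening: 0.207
grasp_force: 61.0
```

```bash
python3 -m inch '[[[0.003,0,0,0,0,0],[0.003,0,0,0,0,0],[0.003,0,0,0,0,0]]]'; python3 -m inch '[[[0,0,0,0,0,0],[0,0,0,0,0,0],[0,0,0,0,0,0],[0,0,0,0,0,0]]]' -0.35 20
python3 -c "
from h import *
cv2.imwrite('pics/w3.png',r.grab_frame('scene')[:,:,::-1][150:300,180:380].repeat(3,0).repeat(3,1))"
```

```text
clock: 17.43
eef_pos: [488.1, 95.4, 96.9]
tcp_rot: [3.142, 0.004, 0.08]
contact_force: [1.3, 0.8, 0.9]
opening: 0.212
grasp_force: 61.0
clock: 17.77
eef_pos: [487.8, 95.3, 96.7]
tcp_rot: [3.141, 0.004, 0.08]
contact_force: [0.2, -0.2, -0.5]
opening: 0.32
grasp_force: 0.0
```

View pics/w3.png

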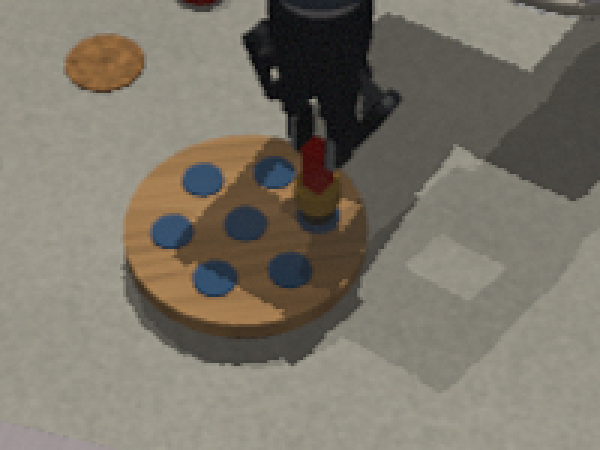

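The weight stands upright on the tile near (318,215), with the fingers just clear of the handle. I'll open further and back straight up.

```bash
python3 -m inch '[[[0,0,0,0,0,0],[0,0,0,0,0,0],[0,0,0,0,0,0],[0,0,0,0,0,0]]]' 0.4; python3 -m inch '[[[0,0,-0.1,0,0,0],[0,0,-0.25,0,0,0],[0,0,-0.42,0,0,0],[0,0,-0.6,0,0,0],[0,0,-0.6,0,0,0],[0,0,-0.6,0,0,0],[0,0,-0.6,0,0,0],[0,0,-0.6,0,0,0]]]'
python3 - <<'E'
from h import *
a=r.grab_frame("wrist");b=r.grab_frame("scene")[140:340,150:450]
o=np.zeros((420,800,3),np.uint8);o[:, :500]=cv2.resize(a,(500,420));o[:200,500:]=b
cv2.imwrite("pics/w4.png",o[:,:,::-1])
E
```

```text
clock: 18.15
eef_pos: [488.3, 95.4, 97.0]
tcp_rot: [-3.142, 0.003, 0.08]
contact_force: [0.2, -0.5, -1.2]
opening: 0.699
grasp_force: 0.0
clock: 18.82
eef_pos: [487.8, 95.3, 215.7]
tcp_rot: [3.141, 0.005, 0.08]
contact_force: [-0.4, 0.2, -0.7]
opening: 0.705
grasp_force: 0.0
```

View pics/w4.png

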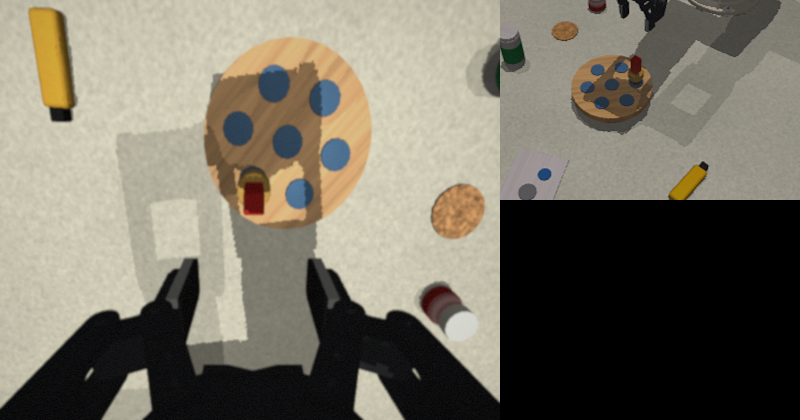

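The weight stands upright and free on the high tile at (253,185). The gripper is clear, and the can, jar and tube are where they were.

```bash
python3 -c "
from rig import r
print(r.sign_off())"
```

```text
the job is handed in; nothing more can be done
None
```

I felt all seven tiles; the high one, at about (488, 95) mm, was pressed at about 10 N for 2 s, the weight was left standing upright on it, released, and the job was handed in at about 19 s.

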